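# Slide the tall jar crate home into its bay

### The job

Push the tall blue crate of jars across the counter into its wooden bay until it stands square and fully home against the back board. It is heavy and tips easily, so push it only low down near its base, keep it upright and on the counter all the way, and neither grip nor lift it. Leave the mug, the sauce bottle and the tin where they are, and finish with the hand clear of everything.

Things in the scene. Friction and masses are not known exactly. Their poses are not given: they have to be found in the camera images.
- crate: Tall blue plastic crate of preserving jars (white, brass lids), loose, 200 mm high, 1.6 to 2.4 kg. Blue upright part: 80 mm along x, 150 mm along y. The pale wooden skid under it is one with it: 150 mm wide, 35 mm high, flush in front and at the sides, jutting 35 mm out behind (-x). Origin on the underside below the blue part's centre, z up; +x roughly to the bay, the skid's lip towards the robot.
- crate_push (a point): The place to push: middle of the skid's rear edge, a flat upright face 150 mm wide, 35 mm high; point 18 mm above the counter, 75 mm behind the crate's origin; axes as the crate's. Pushed here it slides, taking 7 to 18 N; pushed above about 55 mm it may tip forward. Two spread fingertips side by side here keep its direction. Lean the hand back 10 degrees or more to keep its wide palm off the blue wall.
- bay: The bay: a U of brown wood fixed to the counter, open to the robot and above, no floor. Origin on the counter at the middle of the back board's inner face; z up, x square into the board, y along it. Board 210 mm long, 90 mm high, 18 mm thick. Two fences 50 mm high, 15 mm thick reach 65 mm out from the board to x = -65 mm, inner faces at y = +90 and -90 mm: 180 mm for the 150 mm wide crate.
- bay_home (a point): On the counter inside the bay, 40 mm in front of the back board, midway between the fences; axes as the bay's. The crate's origin comes here when fully home (up to 15 mm to either side is possible), its x axis along the bay's; the skid's rear edge then stands 50 mm out beyond the fences' ends.
- mug: White mug, 76 mm across, 90 mm high, standing to one side of the bay, origin at the centre of its underside. To be left alone.
- sauce: Amber sauce bottle with a red cap, 56 mm across, 150 mm high, standing to one side, origin at the centre of its underside. To be left alone.
- tin: Green-labelled tin, 68 mm across, 85 mm high, standing to one side, origin at the centre of its underside. To be left alone.
Not all that is in view belongs to the job. There is more than one size of the crate; the job needs the smaller.

How it is judged:
By the outcome, as a careful person would: the job done as asked, in the order asked, and still so for the second after the job is handed in, with the robot touching nothing.
It also fails if it takes over 48 s, if anything falls off the work surface, if the arm or the gripper's body presses on something with over 40 N, if the wrist force passes 120 N, or if a joint passes its speed limit or range.

### The arm

A 6-joint arm with a two-finger parallel gripper is mounted at the origin on the work surface. World frame = base frame: x ahead of the robot, y to its left, z up, the work surface at z = 0. Lengths are in m, angles in rad, forces in N, time in s.
With the tool pointing down it reaches from about 0.275 to 0.975 m from the base axis. Payload 8.4 kg.
Tool frame: the origin (TCP) lies at the centre of the arm's flange, where the gripper is bolted on; the fingertips stand 190 mm ahead of it and the grasp point (between the pads) lies 171 mm ahead of it; z points along the fingers, y is the line along which they close (so a half turn about z gives the same grasp; the last joint's range is limited). The gripper opens to 92 mm and grips with 3 to 60 N. Pads are 20 mm wide; open, the fingers measure 128 mm over their backs; the gripper's body (75 mm by 189 mm) begins 69 mm behind the grasp point.
Start: joints at [1.207, 0.353, 1.633, -0, 1.155, -0.002], TCP at [0.221, 0.585, 0.405] pointing down, gripper open.
Joint ranges: [-2.63, 2.63], [-0.92, 2.1], [0.06, 2.66], [-1.3, 4.44], [0, 2.69], [-3.02, 3.02]. Speed limits (rad/s): [2.22, 2.22, 2.79, 3.14, 3.14, 3.14].

### API

Orientations are given as a rotation vector (axis times angle).
In Python, from rig import bot gives the robot as it stands. The module is installed in compiled form; this text tells all that it offers.
- The arm moves only by the tool play_rows, never from a script. Its argument "targets" is one flat list of numbers, 5 for each row, row after row: the shift along the tool's x, y, z in m, then the turn about the tool's z in rad, then the closure, from -1 (fully open) to 1 (shut). A call has 1 to 12 rows; each row shifts and turns the commanded pose from where the row before left it, along the tool's axes as they then stand; what a row does not reach is not made up. A row lasts 1/10 s, in which the tool goes at most 50 mm and 8.59 degrees, less where a joint would pass 70% of its speed; a pose out of reach is approached as far as the arm can. A call is refused whole if a number of a shift passes 0.05 or a number of a turn 0.15, either way. A call with a gripper value outside its range is refused whole. The fingers move at their own pace and stop on an object; "force" is the grip in N (left out, the last holds). Time passes only in rows, so rows that do not move let the fingers close. It gives the time, the measured TCP pose, the force, the opening and the grip force at its end, in the units of the state.
- bot.get_obs(): the state, without advancing time (a new reading comes with each control period).
- bot.camera(name): name is "side" or "top" or "wrist"; returns a dict with "img" (480x640x3 uint8, red, green, blue), "depth" (480x640 float32, m along the optical axis (not along the pixel's ray), 0 where there is no reading), "vfov" (degrees; the focal length in pixels is half the picture's height over the tangent of half this angle, whatever the lens; pixels are square), "cx", "cy" (the principal point, pixels), "world_from_camera" (4x4, takes a point from camera to world coordinates). Camera axes: x right, y up, looking along -z (the intrinsics and any distortion apply to the point x, -y, -z); pixel columns grow to the right and rows downward; lengths in m; the calibration is good to about 2 mm. A picture is of the moment at which its call begins.
- bot.sign_off(): hands the job in; it is judged then, once.
The state is a dict: "time": time; "joint_positions": joint angles; "dq": joint speeds; "tau": joint torques, N m; "tool_pos": TCP position; "orientation": TCP orientation; "ft_force": force on the tool from outside, world axes, zero at the start; "wrist_torque": the same for the moment, N m; "gripper_width": finger opening in m; "grasp_force": force on a finger pad.
Only numpy, scipy, OpenCV 4.12 (cv2) and the standard library are available. Lean on these libraries where they do the work, as an engineer would, in place of code of your own. Each camera call takes 0.05 s, during which the arm holds its last target. There are 200 camera calls.

## Working session

There is one attempt and no reset: what is moved stays moved. The work goes in short steps, Python scripts to look and compute and a tool call to move; the robot and the scene stay as the last step left them, time stands still between calls to the robot, and variables do not carry over. Pictures are saved under pics/ and viewed, at most 10 in all, crops included, and the job is handed in when it is done.

Besides the shell and the picture viewer there is one more tool, called after "Emit:" as name(argument=value, ...) on one line, values as JSON. play_rows: Moves the arm, as the interface text tells. Its arguments: {"type":"object","properties":{"targets":{"type":"array"},"force":{"type":"number"}},"required":["targets"]}

```bash
mkdir -p pics
cat > h.py <<'E'
import numpy as np, cv2
from rig import bot
def cam(n):
    c=bot.camera(n); f=240/np.tan(np.radians(c["vfov"])/2); c["f"]=f
    v,u=np.mgrid[0:480,0:640]; d=c["depth"]
    P=np.stack([(u-c["cx"])/f*d,-(v-c["cy"])/f*d,-d,np.ones_like(d)],-1)
    c["P"]=(P@c["world_from_camera"].T)[...,:3]; return c
E
python3 - <<'E'
from h import *
for n in("top","side"):
    c=cam(n); cv2.imwrite(f"pics/{n}0.png",c["img"][...,::-1]); np.savez(f"{n}0.npz",img=c["img"],P=c["P"],d=c["depth"])
    print(n,{k:c[k] for k in c if k not in("img","depth","P")}, (c["depth"]>0).mean())
print(bot.get_obs())
E
```

```text
top {'vfov': 53.86271713196092, 'cx': 317.5552662768879, 'cy': 239.8070706984739, 'world_from_camera': array([[ 0.00221861,  0.98411413, -0.1775231 ,  0.44612198],
       [-0.99924472,  0.00906882,  0.03778558,  0.03415369],
       [ 0.03879525,  0.17730519,  0.98339097,  0.93362209],
       [ 0.        ,  0.        ,  0.        ,  1.        ]]), 'f': np.float64(472.42483295455975)} 0.995791015625
side {'vfov': 49.50533673465465, 'cx': 317.68306887581025, 'cy': 247.66890531250615, 'world_from_camera': array([[ 0.77854598, -0.58700774,  0.22200917,  0.79379868],
       [ 0.62750593,  0.73381615, -0.26028863, -0.22754243],
       [-0.01012247,  0.34195874,  0.93966045,  0.94340992],
       [ 0.        ,  0.        ,  0.        ,  1.        ]]), 'f': np.float64(520.5364815999715)} 0.995927734375
{'time': 0.1, 'joint_positions': array([ 1.20658196e+00,  3.53587410e-01,  1.63404478e+00, -1.95131796e-05,
        1.15520054e+00, -2.41712044e-03]), 'dq': array([-9.66502867e-04, -1.17627108e-03, -1.36767441e-03, -3.68116869e-05,
        2.73507559e-04, -3.75967395e-03]), 'tau': array([-6.60827554e-04, -5.94911599e+01, -3.34927976e+01,  6.98813656e-02,
        1.84549898e-02, -5.34184460e-05]), 'tool_pos': array([0.2211624 , 0.58434319, 0.40403971]), 'orientation': array([-5.65165458e-01, -3.09012600e+00,  1.92024233e-03]), 'ft_force': array([-0.18467059,  0.11231945, -0.138802  ]), 'wrist_torque': array([ 0.01516552,  0.00593656, -0.01849552]), 'grasp_force': 0.0, 'gripper_width': 0.09170703552666579}
```

View pics/top0.png

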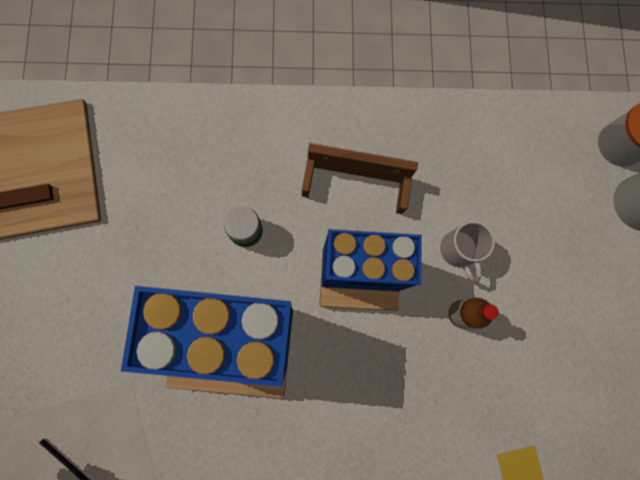

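View pics/side0.png

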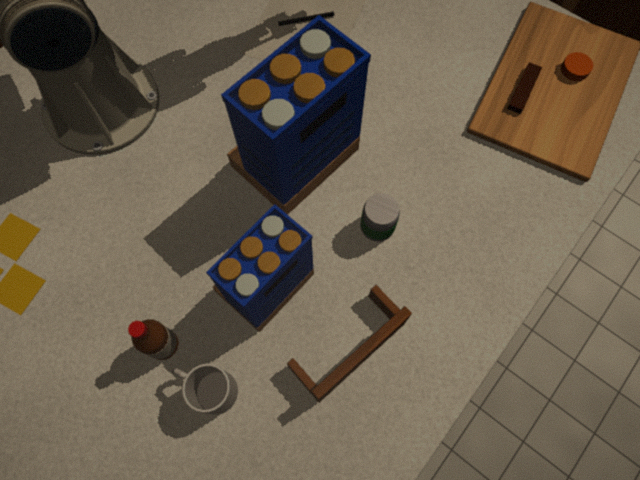

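The top view shows two crates: A at (371,260), and B at (210,340), which is clearly bigger. A stands in line with the bay at (360,175), so it should be the smaller, 80x150x200 one. The tin is at (243,226), the mug at (468,246) and the sauce bottle at (475,312). Next I'll measure them and confirm A in a crop.

```bash
cat > m.py <<'E'
from h import *
def rect(p):
    r=cv2.minAreaRect((p[:,:2]*1000).astype(np.float32)); return np.round(cv2.boxPoints(r)).astype(int).tolist(),np.round(r[0],1),np.round(r[1],1),round(r[2],1)
def clean(p):  # drop sparse points
    H,xe,ye=np.histogram2d(p[:,0],p[:,1],bins=[np.arange(0,1.2,.006),np.arange(-.8,.8,.006)])
    i=np.digitize(p[:,0],xe)-1;j=np.digitize(p[:,1],ye)-1
    return p[H[i.clip(0,H.shape[0]-1),j.clip(0,H.shape[1]-1)]>=2]
def measure(c,boxes):
    hsv=cv2.cvtColor(c["img"],cv2.COLOR_RGB2HSV); P=c["P"]; out={}
    for n,(x0,y0,x1,y1,h0,h1,s0,z0,z1) in boxes.items():
        m=np.zeros((480,640),bool); m[y0:y1,x0:x1]=1
        m&=(hsv[...,0]>=h0)&(hsv[...,0]<=h1)&(hsv[...,1]>=s0)&(P[...,2]>z0)&(P[...,2]<z1)
        p=clean(P[m]); 
        if len(p)<5: print(n,"few");continue
        print(n,len(p),"z",np.round(np.percentile(p[:,2],[2,50,98])*1000),*rect(p)); out[n]=p
    return out
E
python3 - <<'E'
from m import *
c=cam("top")
measure(c,dict(
 rimA=(315,222,430,300,100,130,100,.185,.215), skidA=(312,270,410,320,5,25,50,.025,.045),
 rimB=(115,280,300,395,100,130,100,.2,.5), skidB=(150,370,300,405,5,25,50,.02,.1),
 board=(295,135,425,220,0,25,60,.08,.1), fences=(295,150,425,220,0,25,60,.043,.058), bayall=(295,135,425,220,0,25,60,.03,.1),
 mug=(435,215,500,265,0,180,0,.08,.1), sauce=(445,290,505,335,0,180,0,.1,.17), tin=(220,200,270,250,0,180,0,.075,.1)))
cv2.imwrite("pics/cropA.png",cv2.resize(c["img"][210:330,290:450,::-1],None,fx=4,fy=4,interpolation=cv2.INTER_CUBIC))
E
```

```text
rimA 2148 z [185. 189. 201.] [[510, -155], [589, -159], [597, -10], [518, -6]] [553.4 -82.7] [149.3  79.2] 87.1
skidA 1478 z [31. 34. 38.] [[469, -153], [523, -158], [539, -7], [484, -2]] [503.6 -80. ] [151.8  55.1] 84.2
rimB 6818 z [264. 267. 285.] [[366, 56], [478, 46], [498, 257], [386, 268]] [432.3 156.9] [212.6 112.3] 84.6
skidB 1328 z [46. 49. 52.] [[309, 271], [319, 55], [366, 57], [356, 273]] [337.3 163.8] [ 47.  216.6] 2.7
board 1109 z [81. 89. 92.] [[733, -185], [753, -188], [787, 18], [767, 22]] [760.1 -83.2] [209.3  20.1] 80.8
fences 756 z [44. 49. 57.] [[669, -174], [736, -185], [771, 21], [704, 33]] [720.3 -76.4] [209.5  67.9] 80.4
bayall 2576 z [33. 71. 91.] [[669, -174], [753, -188], [788, 18], [704, 33]] [728.7 -77.8] [209.5  84.9] 80.4
mug 368 z [81. 88. 92.] [[547, -283], [598, -338], [653, -288], [602, -233]] [ 600.1 -285.6] [74.3 75.2] 42.3
sauce 590 z [101. 116. 151.] [[445, -265], [449, -302], [493, -298], [489, -260]] [ 468.6 -281.2] [44.3 38. ] 6.0
tin 930 z [76. 84. 87.] [[591, 158], [614, 102], [672, 126], [648, 182]] [631.3 142. ] [62.2 61.4] 22.6
```

```bash
sleep 0
```

```text
(no output)
```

View pics/cropA.png

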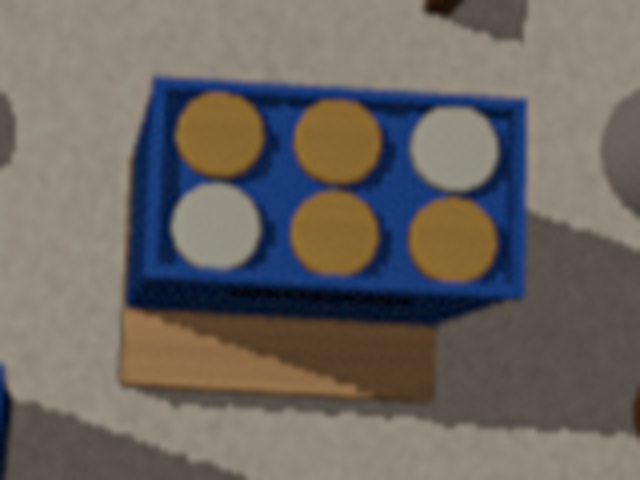

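The crop confirms crate A: its rim measures 79 x 149 mm at z 0.20, against 112 x 213 mm for B. Before moving I'll refine the yaws and check where the wrist camera sits on the hand.

```bash
cat >> m.py <<'E'
from scipy.spatial.transform import Rotation as Ro
def edge(p,side,lo,hi):  # x-extreme edge line per y bin -> yaw of normal, point
    b=np.arange(lo,hi,.006); pts=[]
    for y in b:
        q=p[(p[:,1]>=y)&(p[:,1]<y+.006)]
        if len(q)>3: pts.append([np.percentile(q[:,0],3 if side<0 else 97),y+.003])
    vx,vy,x,y=cv2.fitLine(np.array(pts,np.float32),cv2.DIST_HUBER,0,.001,.001).ravel(); 
    if vy<0: vx,vy=-vx,-vy
    ym=(lo+hi)/2
    return round(float(-np.degrees(np.arctan2(vx,vy))),2), round(float(x+(ym-y)*vx/vy),4), ym
E
python3 - <<'E'
from m import *
c=cam("top")
o=measure(c,dict(rimA=(315,222,430,300,100,130,100,.192,.215), skidA=(312,270,410,320,5,25,50,.025,.045),board=(295,135,425,220,0,25,60,.08,.1)))
print("rim rear",edge(o["rimA"],-1,-.145,-.015),"front",edge(o["rimA"],1,-.145,-.015))
print("skid rear",edge(o["skidA"],-1,-.145,-.015))
print("board in",edge(o["board"],-1,-.175,.01),"out",edge(o["board"],1,-.175,.01))
w=bot.camera("wrist")["world_from_camera"]; s=bot.get_obs(); R=Ro.from_rotvec(s["orientation"]).as_matrix()
print("wristcam in tool",np.round(R.T@(w[:3,3]-s["tool_pos"]),3), np.round(R.T@w[:3,:3],2).tolist()); print(np.round(R,3).tolist())
E
```

```text
rimA 880 z [193. 199. 202.] [[510, -156], [589, -160], [596, -10], [518, -6]] [553.2 -82.9] [149.6  78.9] 87.0
skidA 1461 z [31. 34. 37.] [[470, -153], [526, -158], [539, -7], [484, -2]] [504.6 -80.1] [150.9  55.6] 84.9
board 1122 z [81. 88. 92.] [[733, -185], [752, -188], [787, 19], [768, 22]] [759.8 -83.3] [210.   19.1] 80.4
rim rear (-2.94, 0.5142, -0.07999999999999999) front (-2.77, 0.5921, -0.07999999999999999)
skid rear (-3.13, 0.4797, -0.07999999999999999)
board in (-9.61, 0.7513, -0.08249999999999999) out (-9.51, 0.7679, -0.08249999999999999)
wristcam in tool [0.067 0.001 0.02 ] [[0.0, 0.97, 0.24], [1.0, -0.0, -0.0], [-0.0, 0.24, -0.97]]
[[-0.935, 0.354, -0.0], [0.354, 0.935, -0.001], [0.0, -0.001, -1.0]]
```

Emit:
play_rows(targets=[0, 0, -0.03, -0.1, -1, 0, 0, -0.03, -0.1, -1, 0, 0, -0.03, -0.111, -1, 0, 0, -0.03, 0, -1, -0.005, -0.02, 0, 0, -1, -0.0106, -0.034, 0, 0, -1, -0.0106, -0.034, 0, 0, -1, -0.0106, -0.034, 0, 0, -1, -0.0106, -0.034, 0, 0, -1, -0.0106, -0.034, 0, 0, -1, -0.0106, -0.034, 0, 0, -1, -0.0106, -0.034, 0, 0, -1])

```text
time: 1.45
tool_pos: [0.2872, 0.3214, 0.5247]
orientation: [0.079, 3.14, 0.0]
ft_force: [0.4, 1.0, 1.0]
gripper_width: 0.0916
grasp_force: 0.0
```

Emit:
play_rows(targets=[-0.0107, -0.034, 0, 0, -1, -0.0107, -0.034, 0, 0, -1, -0.0107, -0.034, 0, 0, -1, -0.0107, -0.034, 0, 0, -1, -0.0107, -0.034, 0, 0, -1, -0.0107, -0.034, 0, 0, -1, -0.0107, -0.034, 0, 0, -1, -0.0107, -0.034, 0, 0, -1, -0.0107, -0.034, 0, 0, -1, -0.0107, -0.034, 0, 0, -1, -0.0107, -0.034, 0, 0, -1, -0.0107, -0.02, 0, 0, -1])

```text
time: 2.65
tool_pos: [0.3954, -0.0792, 0.5248]
orientation: [0.082, 3.14, -0.001]
ft_force: [-0.2, 0.7, 0.5]
gripper_width: 0.0918
grasp_force: 0.0
```

Emit:
play_rows(targets=[0, 0, 0.03, 0, -1, 0, 0, 0.035, 0, -1, 0, 0, 0.035, 0, -1, 0, 0, 0.035, 0, -1, 0, 0, 0.035, 0, -1, 0, 0, 0.035, 0, -1, 0, 0, 0.035, 0, -1, 0, 0, 0.03, 0, -1, 0, 0, 0.025, 0, -1, 0, 0, 0.015, 0, -1, 0, 0, 0.008, 0, -1, 0, 0, 0, 0, -1])

```text
time: 3.85
tool_pos: [0.3953, -0.0771, 0.2061]
orientation: [-0.08, -3.139, -0.0]
ft_force: [-0.9, -0.3, -1.0]
gripper_width: 0.0919
grasp_force: 0.0
```

Run:
```python
from h import *
w=cam("wrist");s=cam("side");t=cam("top")
print(bot.get_obs()["tool_pos"],bot.get_obs()["orientation"])
im=np.hstack([cv2.resize(c["img"],(400,300)) for c in(w,t)]); im2=np.hstack([cv2.resize(s["img"],(400,300)),np.zeros((300,400,3),np.uint8)])
cv2.imwrite("pics/pre.png",np.vstack([im,im2])[...,::-1])
P=t["P"]; m=(P[...,0]>.30)&(P[...,0]<.5)&(abs(P[...,1]+.08)<.12)&(P[...,2]>.07)
q=P[m]; 
for z0,z1 in((.07,.1),(.1,.13),(.13,.16),(.16,.2),(.2,.24),(.24,.28),(.28,.4)):
    r=q[(q[:,2]>z0)&(q[:,2]<z1)]; 
    if len(r): print(z0,len(r),np.round(np.percentile(r,[1,99],axis=0),3).tolist())
```

```text
[ 0.39586545 -0.07724995  0.20739751] [ 7.97617998e-02  3.13931890e+00 -3.45201497e-04]
0.1 220 [[0.367, -0.035, 0.12], [0.43, -0.01, 0.13]]
0.13 865 [[0.369, -0.031, 0.13], [0.43, 0.017, 0.15]]
0.28 1457 [[0.329, -0.142, 0.361], [0.451, -0.007, 0.4]]
```

View pics/pre.png

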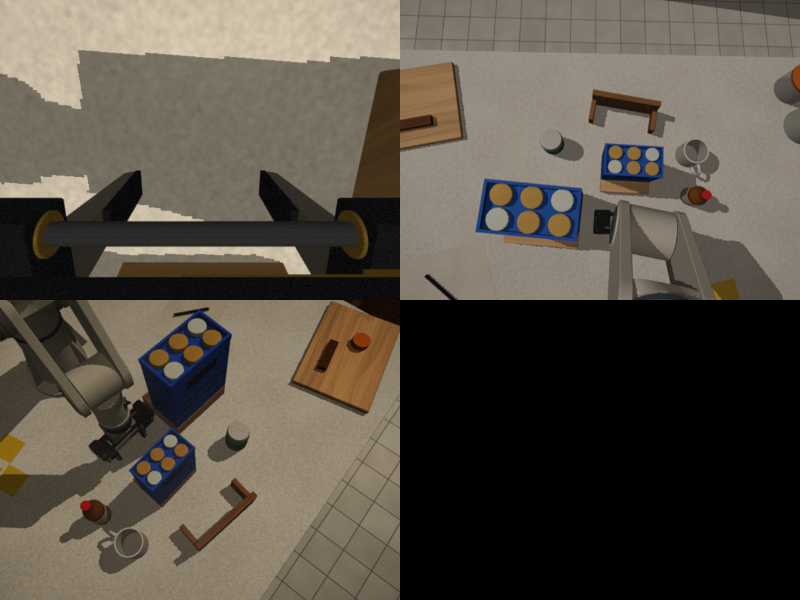

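The wrist, top and side panels show the hand upright, 75 mm behind crate A's lip with clear floor between. The palm front is about 35 mm ahead of the tool axis, so on contact it should stay about 8 mm short of the blue wall. I'll approach until contact.

Emit:
play_rows(targets=[-0.01, 0, 0, 0, -1, -0.015, 0, 0, 0, -1, -0.015, 0, 0, 0, -1, -0.012, 0, 0, 0, -1, -0.008, 0, 0, 0, -1, -0.004, 0, 0, 0, -1, -0.003, 0, 0, 0, -1, -0.003, 0, 0, 0, -1, 0, 0, 0, 0, -1])

```text
time: 4.9
tool_pos: [0.4654, -0.0807, 0.2067]
orientation: [0.08, 3.141, -0.0]
ft_force: [-0.3, -1.1, 0.1]
gripper_width: 0.092
grasp_force: 0.0
```

Emit:
play_rows(targets=[-0.003, 0, 0, 0, -1, -0.003, 0, 0, 0, -1, -0.003, 0, 0, 0, -1, 0, 0, 0, 0, -1])

```text
time: 5.3
tool_pos: [0.4714, -0.0809, 0.2059]
orientation: [-0.08, -3.131, -0.001]
ft_force: [-13.0, -0.5, 10.6]
gripper_width: 0.0919
grasp_force: 6.3
```

Emit:
play_rows(targets=[-0.004, -0.002, 0, -0.02, -1, -0.005, -0.003, 0, -0.036, -1, -0.005, -0.003, 0, -0.038, -1, -0.005, -0.003, 0, -0.038, -1, 0, 0, 0, 0, -1])

```text
time: 5.8
tool_pos: [0.4915, -0.0922, 0.2058]
orientation: [0.13, -3.133, -0.002]
ft_force: [-7.1, 0.4, -1.0]
gripper_width: 0.0921
grasp_force: 3.1
```

```bash
cat > st.py <<'E'
from m import *
H=np.array([.7116,-.0753]); 
def st():
    c=cam("top"); hsv=cv2.cvtColor(c["img"],cv2.COLOR_RGB2HSV); P=c["P"]
    m=(hsv[...,0]>=100)&(hsv[...,0]<=130)&(hsv[...,1]>=100)&(P[...,2]>.188)&(P[...,2]<.215)&(P[...,0]>.49)&(P[...,1]<.03)
    p=clean(P[m]); r=cv2.minAreaRect((p[:,:2]*1000).astype(np.float32)); b=cv2.boxPoints(r)
    e=[b[(i+1)%4]-b[i] for i in range(4)]; e=max(e,key=lambda v:np.linalg.norm(v)+ (1 if v[1]>0 else 0))
    if e[1]<0:e=-e
    yaw=-np.degrees(np.arctan2(e[0],e[1])); o=np.array(r[0])/1000; a=np.radians(-9.6)
    d=o-H; al=d@[np.cos(a),np.sin(a)]; la=d@[-np.sin(a),np.cos(a)]
    s=bot.get_obs(); R=Ro.from_rotvec(s["orientation"]).as_matrix(); ty=np.degrees(np.arctan2(-R[0,1],R[1,1]))
    rel=R.T@(np.r_[o,0]-s["tool_pos"]); h=R[:,2]
    print("size",np.round(r[1],1),"rimz",np.round(np.percentile(p[:,2],[2,98])*1000),"origin",np.round(o,4),"bay rel home along %.1f lat %.1f mm head %.2f"%(al*1000,la*1000,yaw+9.6),"tool yaw-crate %.2f"%(ty-yaw),"origin in tool",np.round(rel[:2],4),"toolz",np.round(h,3),"F",np.round(s["ft_force"],1),"t",s["time"]); return c
if __name__=="__main__": st()
E
python3 st.py
```

```text
size [ 79.2 149.9] rimz [188. 202.] origin [ 0.5741 -0.0827] bay rel home along -134.4 lat -30.2 mm head 14.73 tool yaw-crate -0.43 origin in tool [-0.0843  0.0024] toolz [-0.006  0.001 -1.   ] F [-5.5 -0.7  0.2] t 5.85
```

Emit:
play_rows(targets=[-0.004, -0.0027, 0, -0.032, -1, -0.004, -0.0027, 0, -0.032, -1, -0.004, -0.0027, 0, -0.032, -1, -0.004, -0.0027, 0, -0.032, -1, -0.005, 0, 0, 0, -1, -0.005, 0, 0, 0, -1, -0.005, 0, 0, 0, -1, -0.005, 0, 0, 0, -1, -0.004, 0, 0, 0, -1, 0, 0, 0, 0, -1])

```text
time: 6.85
tool_pos: [0.532, -0.0957, 0.2057]
orientation: [0.328, -3.118, -0.002]
ft_force: [-7.7, -1.9, 1.7]
gripper_width: 0.0921
grasp_force: 3.7
```

```bash
python3 st.py
```

```text
size [ 79.  150.7] rimz [188. 201.] origin [ 0.6124 -0.0761] bay rel home along -97.7 lat -17.4 mm head 21.91 tool yaw-crate -0.30 origin in tool [-0.084  0.002] toolz [-0.006  0.001 -1.   ] F [-8.  -0.4  0.8] t 6.9
```

Emit:
play_rows(targets=[-0.005, 0.0027, 0, 0.032, -1, -0.005, 0.0027, 0, 0.032, -1, -0.005, 0.0027, 0, 0.032, -1, -0.005, 0.0027, 0, 0.032, -1, -0.005, 0.0027, 0, 0.032, -1, -0.005, 0.0027, 0, 0.032, -1, -0.005, 0.0027, 0, 0.032, -1, 0, 0, 0, 0, -1])

```text
time: 7.7
tool_pos: [0.5647, -0.0728, 0.2056]
orientation: [-0.025, -3.135, -0.001]
ft_force: [-7.7, 0.7, 1.3]
gripper_width: 0.0919
grasp_force: 3.7
```

```bash
python3 st.py
```

```text
size [ 80.1 150.4] rimz [188. 201.] origin [ 0.6488 -0.0716] bay rel home along -62.6 lat -6.9 mm head 9.64 tool yaw-crate -0.92 origin in tool [-0.0854  0.0024] toolz [-0.006  0.001 -1.   ] F [-7.4  1.2  1.2] t 7.75
```

Emit:
play_rows(targets=[-0.005, 0.0022, 0, 0.026, -1, -0.005, 0.0022, 0, 0.026, -1, -0.005, 0.0022, 0, 0.026, -1, -0.005, 0.0022, 0, 0.026, -1, -0.005, 0.0022, 0, 0.026, -1, -0.005, 0.0022, 0, 0.026, -1, -0.005, 0, 0, 0, -1, -0.005, 0, 0, 0, -1, -0.005, 0, 0, 0, -1, 0, 0, 0, 0, -1])

```text
time: 8.75
tool_pos: [0.6104, -0.0648, 0.2055]
orientation: [-0.267, -3.123, -0.0]
ft_force: [-7.7, 1.4, 2.8]
gripper_width: 0.0917
grasp_force: 3.9
```

```bash
python3 st.py
```

```text
size [125.1  79.9] rimz [188. 202.] origin [ 0.6942 -0.0647] bay rel home along -18.9 lat 7.6 mm head -0.24 tool yaw-crate 0.05 origin in tool [-0.084   0.0144] toolz [-0.007  0.001 -1.   ] F [-6.9  1.9  1.8] t 8.8
```

Emit:
play_rows(targets=[-0.004, 0, 0, 0, -1, -0.004, 0, 0, 0, -1, -0.004, 0, 0, 0, -1, -0.002, 0, 0, 0, -1, -0.002, 0, 0, 0, -1, 0, 0, 0, 0, -1])

```text
time: 9.4
tool_pos: [0.6254, -0.0674, 0.2055]
orientation: [-0.267, -3.121, -0.001]
ft_force: [-10.7, 1.8, 5.4]
gripper_width: 0.0919
grasp_force: 5.7
```

```bash
python3 st.py
```

```text
size [13.1 79.6] rimz [188. 201.] origin [ 0.7177 -0.0116] bay rel home along -4.6 lat 63.8 mm head 87.15 tool yaw-crate -87.34 origin in tool [-0.0833  0.0707] toolz [-0.009  0.001 -1.   ] F [-11.1   2.4   4.8] t 9.45
```

Emit:
play_rows(targets=[-0.002, 0, 0, 0, -1, -0.0015, 0, 0, 0, -1, 0, 0, 0, 0, -1])

```text
time: 9.75
tool_pos: [0.6288, -0.068, 0.2055]
orientation: [-0.267, -3.121, -0.001]
ft_force: [-11.4, 2.3, 5.5]
gripper_width: 0.0925
grasp_force: 5.6
```

Emit:
play_rows(targets=[-0.0015, 0, 0, 0, -1, 0, 0, 0, 0, -1])

```text
time: 9.95
tool_pos: [0.6298, -0.0681, 0.2055]
orientation: [-0.267, -3.12, -0.001]
ft_force: [-14.5, 2.3, 8.4]
gripper_width: 0.0921
grasp_force: 7.2
```

Emit:
play_rows(targets=[-0.002, 0, 0, 0, -1, 0, 0, 0, 0, -1])

```text
time: 10.15
tool_pos: [0.6305, -0.0683, 0.2055]
orientation: [-0.267, -3.116, -0.001]
ft_force: [-20.5, 4.1, 15.0]
gripper_width: 0.0919
grasp_force: 10.7
```

Emit:
play_rows(targets=[-0.002, 0, 0, 0, -1, 0, 0, 0, 0, -1])

```text
time: 10.35
tool_pos: [0.6313, -0.0684, 0.2054]
orientation: [-0.266, -3.112, -0.001]
ft_force: [-26.5, 5.5, 21.9]
gripper_width: 0.0915
grasp_force: 14.0
```

The push force rose to 26 N with almost no travel, so the crate is against the board. I'll back off and look.

Emit:
play_rows(targets=[0.003, 0, 0, 0, -1, 0.005, 0, 0, 0, -1, 0.01, 0, 0, 0, -1, 0.02, 0, 0, 0, -1, 0.03, 0, 0, 0, -1, 0.03, 0, 0, 0, -1, 0.03, 0, -0.01, 0, -1, 0.03, 0, -0.03, 0, -1, 0.03, 0, -0.03, 0, -1, 0.02, 0, -0.03, 0, -1, 0, 0, -0.02, 0, -1, 0, 0, 0, 0, -1])

```text
time: 11.55
tool_pos: [0.4325, -0.034, 0.3294]
orientation: [0.267, 3.124, -0.0]
ft_force: [0.4, -0.2, -1.4]
gripper_width: 0.0923
grasp_force: 0.0
```

Run:
```python
from st import *
c=st()
o=measure(c,dict(skid=(300,180,420,300,5,25,50,.025,.042),board=(295,130,425,225,0,25,60,.08,.1),
 mug=(435,215,500,265,0,180,0,.08,.1), sauce=(445,290,505,335,0,180,0,.1,.17), tin=(220,200,270,250,0,180,0,.075,.1)))
s=cam("side")
cv2.imwrite("pics/end.png",np.hstack([cv2.resize(x["img"],(400,300)) for x in(c,s)])[...,::-1])
```

```text
size [150.1  80.5] rimz [188. 201.] origin [ 0.7108 -0.0802] bay rel home along -0.0 lat -4.9 mm head -0.04 tool yaw-crate -0.15 origin in tool [-0.281   0.0017] toolz [ 0.004 -0.    -1.   ] F [-0.2  0.7  0.1] t 11.6
skid 1449 z [28. 34. 37.] [[615, -163], [671, -174], [713, 29], [657, 40]] [664.2 -67. ] [207.4  57.2] 78.4
board 183 z [81. 89. 92.] [[738, -186], [756, -188], [786, 19], [768, 22]] [761.9 -83.3] [209.3  18.6] 81.8
mug 375 z [80. 88. 92.] [[548, -297], [611, -337], [651, -274], [589, -234]] [ 599.8 -285.3] [75.3 74. ] 57.4
sauce 586 z [101. 115. 151.] [[445, -263], [448, -302], [492, -299], [489, -259]] [ 468.5 -280.7] [44.7 39.9] 4.7
tin 933 z [76. 84. 87.] [[587, 144], [629, 99], [674, 141], [632, 186]] [630.6 142.5] [61.8 61.9] 42.8
```

View pics/end.png

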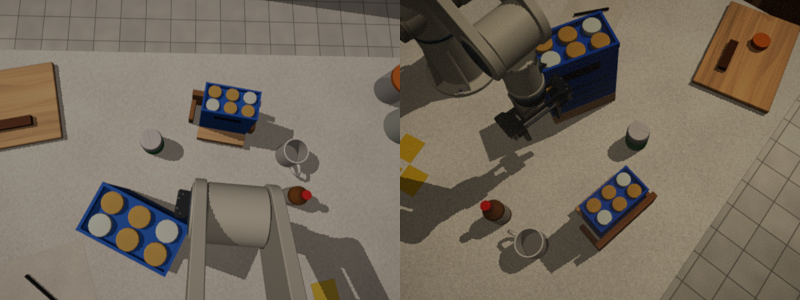

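Crate A is home: 0 mm along, 4.9 mm to one side, heading 0.0°, upright, and the mug, sauce bottle and tin have not moved. But the view also shows crate B, at (135,230) in the left panel, turned. The hand's left end must have brushed it while I was backing off. I'll move the hand away from it and measure B.

Emit:
play_rows(targets=[-0.01, -0.02, 0, 0, -1, -0.01, -0.03, 0, 0, -1, 0, 0, -0.03, 0, -1, 0, 0, -0.04, 0, -1, 0, 0, -0.04, 0, -1, 0, 0, -0.04, 0, -1, 0, 0, -0.04, 0, -1, 0, 0, 0, 0, -1])

```text
time: 12.45
tool_pos: [0.4446, -0.0869, 0.5202]
orientation: [0.267, 3.124, -0.001]
ft_force: [-0.4, -0.4, 0.1]
gripper_width: 0.0916
grasp_force: 0.0
```

Run:
```python
from st import *
c=st()
o=measure(c,dict(rimB=(60,250,330,480,100,130,100,.2,.5),skidB=(60,250,330,480,5,25,50,.03,.07)))
cv2.imwrite("pics/b.png",np.hstack([cv2.resize(x["img"],(400,300)) for x in(c,cam("side"))])[...,::-1])
```

```text
size [150.1  80.4] rimz [188. 201.] origin [ 0.7105 -0.0801] bay rel home along -0.2 lat -4.9 mm head -0.02 tool yaw-crate -0.17 origin in tool [-0.2601  0.0519] toolz [ 0.003 -0.001 -1.   ] F [ 0.2 -0.4 -0.4] t 12.5
rimB 7554 z [236. 267. 285.] [[296, 79], [398, 27], [494, 216], [391, 268]] [394.7 147.6] [211.9 114.6] 63.2
skidB 49 z [30. 45. 56.] [[404, 41], [404, 41], [484, 201], [484, 201]] [443.9 120.8] [178.4   0.5] 63.4
```

View pics/b.png

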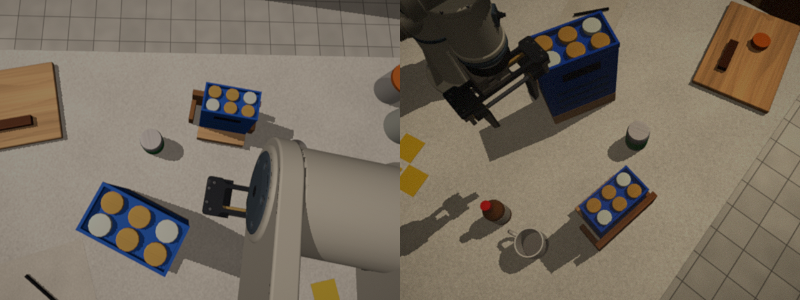

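Crate B was turned about 22° and shifted about 38 mm. It is still upright on the counter and well away from the bay. It isn't one of the things to be left alone, and pushing such a tall crate back could tip it, so I'm leaving it. The hand is clear of everything, so I'm handing in.

```bash
python3 -c "
from rig import bot
print(bot.sign_off())"
```

```text
the job is handed in; nothing more can be done
None
```

The small blue crate stands upright, square and fully home against the back board (about 5 mm off centre), with the mug, sauce bottle and tin unmoved and the hand clear; while backing off, though, the hand knocked the larger spare crate (about 22° turn, 38 mm shift, still upright) with a force I didn't measure, and I left it there.

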